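# Photometer check: set the wavelength, index the red standard into the beam

### The arm

A 6-joint arm with a two-finger parallel gripper is mounted at the origin on a cart in front of the work surface, level with it; the furniture and walls round the work are solid. World frame = base frame: x ahead of the robot, y to its left, z up, the work surface at z = 0. Lengths are in m, angles in rad, forces in N, time in s.
With the tool pointing down it reaches from about 0.25 to 0.775 m from the base axis. Payload 4 kg.
Tool frame: the origin (TCP) lies midway between the tips of the shut fingers; the grasp point (between the pads) lies 19 mm behind it (arm.grasp_offset is the distance from the TCP to the grasp point, in m); x points along the fingers, z is the direction in which the jaws open and shut, and the axes are right-handed (so a half turn about x gives the same grasp; the last joint's range is limited). The gripper opens to 94 mm and grips with 3 to 60 N. Pads are 16 mm wide; open, the fingers measure 119 mm over their backs; the gripper's body (75 mm by 177 mm) begins 78 mm behind the grasp point.
Start: joints at [-0.103, 0.087, 1.371, -0, 1.684, -0.103], TCP at [0.55, -0, 0.206] pointing down, gripper open.
Joint ranges: [-3.1, 3.1], [-0.76, 2.03], [0.27, 2.55], [-1.08, 4.22], [0.17, 2.65], [-2.57, 2.57]. Speed limits (rad/s): [2.79, 2.79, 3.14, 3.14, 3.14, 3.14].

### API

Orientations are given as [roll, pitch, yaw] about the fixed x, y, z axes, in that order (R = Rz(yaw) Ry(pitch) Rx(roll)).
In Python, from plant import monitor, read_camera, camera_model, job, arm gives the robot as it stands.
- The arm moves only by the tool servo_tool, never from a script. Its argument "increments" is a list that holds one entry, the list of rows, each a list of 4 numbers: the shift along the tool's x, y, z in units of 30 mm (1.0 is 30 mm), then the turn about the tool's x in units of 5 degrees (1.0 is 5 degrees). A call has 1 to 12 rows; each row is the pose to reach, as a shift and turn from the pose commanded when the call began, along the tool's axes at that moment; what a row does not reach only later rows make up. A row lasts 1/10 s, in which the tool goes at most 50 mm and 8.59 degrees, less where a joint would pass 70% of its speed; a pose out of reach is approached as far as the arm can. A call with a gripper value outside its range is refused whole. "gripper" is the gripper command: -1 is shut, 1 is fully open, values between are in proportion, set as the call begins (left out, the last holds). The fingers move at their own pace and stop on an object; "newtons" is the grip in N (left out, the last holds). Time passes only in rows, so rows that repeat a pose let the fingers close. It gives the time, the measured TCP pose, the force and the opening at its end, in the units of the state.
- monitor.state(): the state, without advancing time (a new reading comes with each control period).
- read_camera(name): name is "scene" or "side" or "wrist"; returns the picture (384x512x3 uint8, red, green, blue); there is no depth.
- camera_model(name): a dict with "fx", "fy", "cx", "cy" (pixels), "T" (4x4, takes a point from camera to world coordinates). Camera axes: x right, y down, z forward; pixel columns grow to the right and rows downward; lengths in m; the calibration is good to about 2 mm. A picture is of the moment at which its call begins: read the wrist's pose just before it. camera_model takes no time and is no camera call; for the wrist camera it gives the pose at the moment of the call.
- job.hand_in(): hands the job in, once; it reports no verdict.
The state is a dict: "clock": time; "joints": joint angles; "qvel": joint speeds; "joint_efforts": joint torques, N m; "tcp_pos": TCP position; "tcp_rot": TCP orientation; "contact_force": force on the tool from outside, world axes, zero at the start; "wrist_torque": the same for the moment, N m; "width": opening from 0.0 (shut) to 1.0 (fully open).
Only numpy, scipy, OpenCV 4.12 (cv2) and the standard library are available. Lean on these libraries where they do the work, as an engineer would, in place of code of your own. Each camera call takes 0.05 s, during which the arm holds its last target. There are 200 camera calls.

### The job

Check the photometer: with the empty place still in the light beam, turn the wavelength handwheel on its top clockwise by the crank handle, on round through almost a whole turn until the handle comes back to the red index line at the front (always clockwise, to take up the backlash). Then pull the cell carriage out by its black pull knob, click by click, until the red-capped filter standard clicks into the notch at the light beam, leaving the standards seated in the carriage. Finish while still gripping the pull knob, holding the carriage still in that notch for the reading; leave everything else on the bench alone.

Things in the scene. Friction and masses are not known exactly. Their poses are not given: they have to be found in the camera images.
- photometer: the white bench photometer, fixed to the bench, 170 x 280 x 100 mm; origin on the bench surface under the middle of the open cell compartment; x axis points to its back, y to its left (seen from the robot), z up. Left: monochromator block (y 40 to 170 mm, top at 100 mm) with the handwheel on it; middle: open black-lined compartment (inside y -40 to 40 mm, walls 80 mm high, front face at x -85 mm); right: detector block (y -102 to -40 mm, top at 80 mm)
- wheel_axis (a point): point on the upright axis of the handwheel, 120 mm above the bench. The wheel is a bare aluminium disc of 54 mm radius, its flat top 117 mm above the bench
- crank_grip (a point): middle of the grip of the crank handle: an upright black round post, 15 mm thick, 38 mm tall (119 to 157 mm above the bench; this point is at 143 mm), which spins freely on the wheel 38 mm from the wheel's axis
- wheel (a joint): angle of the handwheel in rad, growing clockwise seen from above. At 0 and again at 2 pi (6.283) the crank handle stands at the red index line, straight in front of the axis (photometer -x); hard stops at 0 and 6.9; it starts between 0.15 and 0.9 and must be turned on to 6.283. It stays where it is left (about 0.06 N m of friction)
- pull_knob (a point): black pull knob on the end of the steel rod that sticks out of the photometer's front; this point is its centre, on the rod's axis, 42 mm above the bench; a round grip 18 mm thick lying along photometer x, from 10 mm in front of this point (where a 26 mm flange, 8 mm thick, begins) to 18 mm behind it; it starts about 37 mm in front of the front face
- carriage: the sliding cell carriage on its two rails, with the pull rod and knob fixed to it; origin in the middle of its 88 x 36 mm base plate, 27 mm above the bench; axes as the photometer's
- pull (a joint): how far the carriage is pulled out (towards photometer -x), in m, -0.002 to 0.064; starts at 0, empty front place in the beam. A spring ball clicks into a notch at 0, 0.020, 0.040 and 0.060, each putting one place into the beam. Sliding takes about 1 N; within 3 mm before a notch the ball draws the carriage on with about 3 N, then resists; leaving a notch takes 7 to 10 N
- beam (a point): where the light beam crosses the middle of the compartment, 60 mm above the bench; x axis points along the rail to the back, y along the beam; red lines on the tops of the blocks on both sides mark it. The carriage's four places lie 20 mm apart along this x axis, at y 0
- red_center (a point): centre of the red-capped filter standard, a loose upright frame 12.5 x 12.5 x 45 mm of 20 g that stands in one of the three places behind the empty one (20, 40 or 60 mm behind the beam at the start); seated in its place this point is 52.5 mm above the bench, 7.5 mm below point beam
- blue_center (a point): centre of the blue-capped filter standard, of the same size, in another of the places
- green_center (a point): centre of the green-capped filter standard, of the same size, in another of the places
- reagent_carton: teal carton, 95 x 125 x 48 mm, loose, bystander on the left; origin under its centre
- code_reader: black code reader, 37 x 62 x 30 mm, loose, bystander at the front right; origin under its centre
- filter_case: white lidded slide case, 93 x 100 x 46 mm, loose, bystander at the front left; origin under its centre

How it is judged:
On the way, in this order (a step that is already met when the one before it is completed fails the run):
1. the handwheel is turned on clockwise until its handle is back at the index line, with the empty place still in the beam (value of joint wheel between 6.1 and 6.46 rad and value of joint pull below 0.004 m), for 0.2 s.
2. the red standard is in the beam, in its notch, with the pull knob gripped (x of red_center in the frame of beam between -0.003 and 0.003 m and contact force between the fingers and carriage above 3 N and distance between the grasp point and pull_knob below 0.035 m), for 0.2 s.
At the end, for the whole second after the job is handed in: Handwheel within 0.18 rad of a whole turn (6.283); red standard within 3 mm of the beam along the rail, carriage at rest within 2.5 mm of that notch; all three standards seated upright; fingers still gripping the pull knob (over 3 N) (all of step 2 and value of joint wheel between 6.1 and 6.46 rad and (value of joint pull between 0.0175 and 0.0225 m or value of joint pull between 0.0375 and 0.0425 m or value of joint pull between 0.0575 and 0.0625 m) and velocity of joint pull between -0.004 and 0.004 m/s and z of each of red_center, blue_center, green_center in the frame of beam below -0.004 m and angle between each of red_center, blue_center, green_center's own z axis and vertical below 0.2 rad); the arm keeps its last pose, push and grip.
It fails at once if a bystander is moved by more than 2 cm (distance of any of reagent_carton, code_reader, filter_case from where it was at the start of the episode above 0.02 m).
It also fails if it takes over 58 s, if anything falls off the work surface, if the arm or the gripper's body presses on something with over 40 N, if the wrist force passes 120 N, or if a joint passes its speed limit or range.

## Working session

There is one attempt and no reset: what is moved stays moved. The work goes in short steps, Python scripts to look and compute and a tool call to move; the robot and the scene stay as the last step left them, time stands still between calls to the robot, and variables do not carry over. Pictures are saved under pics/ and viewed, about 8 in all and at most 12, crops included, and the job is handed in when it is done.

Besides the shell and the picture viewer there is one more tool, called after "Emit:" by a JSON object that holds its "name" and its "arguments". servo_tool: Moves the arm, as the interface text tells. Its arguments: {"type":"object","properties":{"increments":{"type":"array","items":{"type":"array","items":{"type":"array","items":{"type":"number"}}}},"gripper":{"type":"number"},"newtons":{"type":"number"}},"required":["increments"]}

```bash
mkdir -p pics; ls
cat > h.py <<'E'
import numpy as np, cv2
from plant import monitor, read_camera, camera_model, job, arm
def snap(n,f):
    m=camera_model(n); p=read_camera(n); cv2.imwrite('pics/'+f,p[:,:,::-1]); return p,m
def ray(m,u,v,z):
    T=np.array(m['T']); d=T[:3,:3]@np.array([(u-m['cx'])/m['fx'],(v-m['cy'])/m['fy'],1]); o=T[:3,3]
    return o+d*(z-o[2])/d[2]
def proj(m,P):
    T=np.array(m['T']); c=T[:3,:3].T@(np.array(P)-T[:3,3]); return m['fx']*c[0]/c[2]+m['cx'], m['fy']*c[1]/c[2]+m['cy']
E
python3 - <<'E'
from h import *
s=monitor.state(); print(s)
ims=[]
import json
for n in ['scene','side','wrist']:
    p,m=snap(n,n+'0.png'); print(n,m['fx'],m['cx'],m['cy'],np.round(m['T'],3).tolist())
E
```

```text
pics
{'clock': 0.0, 'joints': array([-1.03119036e-01,  8.79289262e-02,  1.37223762e+00, -1.83187675e-05,
        1.68359968e+00, -1.03096002e-01]), 'qvel': array([ 2.20013629e-03, -5.05632850e-04, -6.49687261e-04, -1.90273676e-03,
       -1.85378375e-03,  3.24140933e-05]), 'joint_efforts': array([ 1.28542815e-03, -3.40182602e+01, -3.02423716e+01,  7.18220207e-02,
        3.29729996e-02, -1.13141955e-04]), 'tcp_pos': array([5.49451762e-01, 3.52296280e-05, 2.04326873e-01]), 'tcp_rot': array([3.04687288, 1.56862268, 3.04684781]), 'contact_force': array([-0.37116728,  0.09537352, -0.30756277]), 'wrist_torque': array([-0.04402832, -0.04013096,  0.08156341]), 'width': 0.9987106240021587}
scene 351.52821762314676 257.3735744929535 185.63995291436257 [[0.626, -0.478, 0.616, -0.169], [-0.78, -0.374, 0.503, -0.56], [-0.01, -0.795, -0.607, 0.837], [0.0, 0.0, 0.0, 1.0]]
side 428.69591090392646 252.26425413679726 192.37989076067922 [[-0.931, -0.319, 0.178, 0.328], [-0.365, 0.796, -0.482, 0.546], [0.013, -0.514, -0.858, 1.078], [0.0, 0.0, 0.0, 1.0]]
wrist 302.8164439758456 256.80784805812885 188.95789593917166 [[1.0, 0.001, -0.001, 0.55], [0.0, -0.965, -0.263, 0.076], [-0.002, 0.263, -0.965, 0.384], [0.0, 0.0, 0.0, 1.0]]
```

View pics/scene0.png

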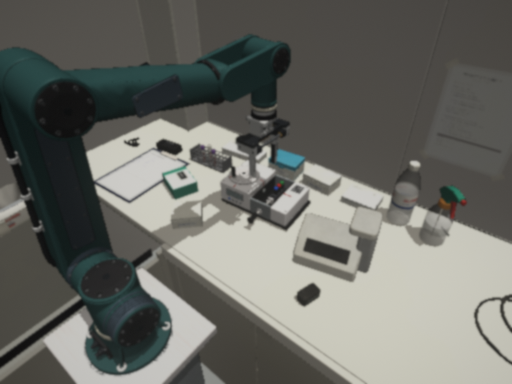

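View pics/wrist0.png

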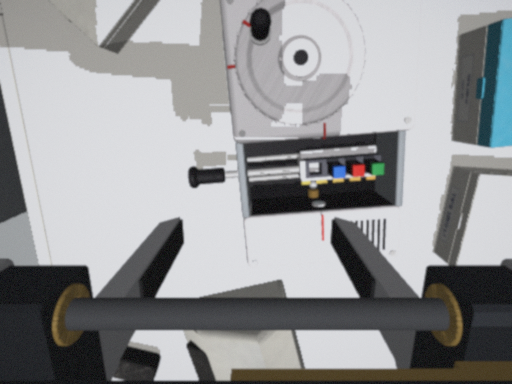

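The wrist view shows the wheel hub near (300,57), the crank top near (260,22), the knob near (207,176), and the caps in the order blue, red, green. Red is therefore in the 40 mm place. Next I'll zoom for accurate pixels.

Run:
```python
import cv2
p=cv2.imread('pics/wrist0.png')[0:225,180:420]
cv2.imwrite('pics/z1.png',cv2.resize(p,None,fx=2.6,fy=2.6,interpolation=cv2.INTER_CUBIC))
p=cv2.imread('pics/side0.png')
cv2.imwrite('pics/s1.png',cv2.resize(p,None,fx=1.5,fy=1.5,interpolation=cv2.INTER_CUBIC))
```

```text
(no output)
```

View pics/z1.png

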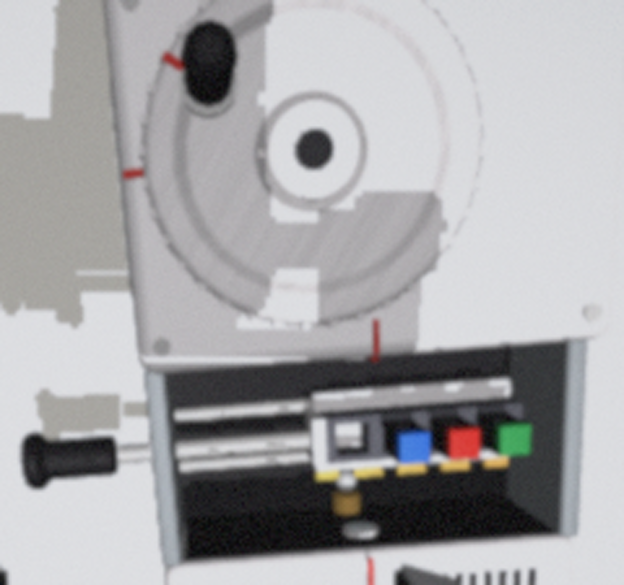

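View pics/s1.png

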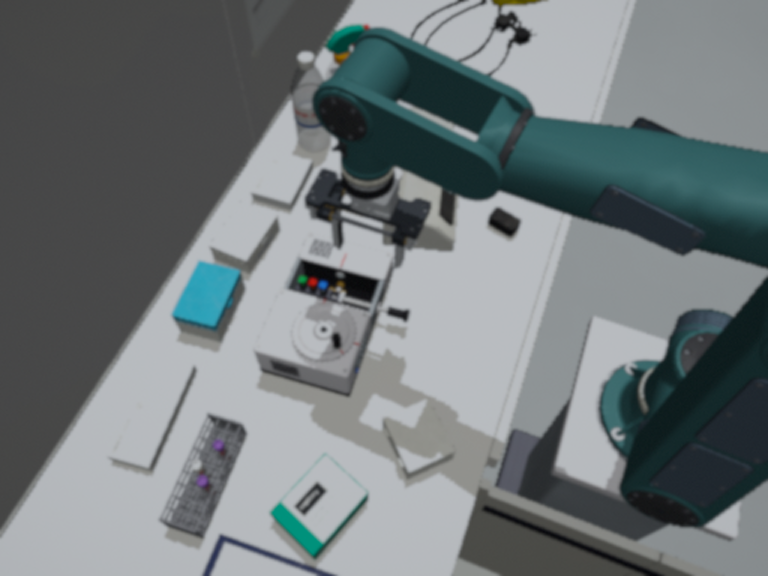

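Zoom shows: hub centre (314,149), crank top (210,45), index line (133,174), beam marks (376,341) and (370,570), knob from (35,460) to (115,456).

Run:
```python
from h import *
m=camera_model('wrist')
g=lambda u,v,z:ray(m,180+(u+.5)/2.6-.5,(v+.5)/2.6-.5,z)
pts=dict(hub=(314,149,.120),top=(210,43,.157),base=(208,88,.119),idx=(133,174,.1),b1a=(376,320,.1),b1b=(376,361,.1),b2=(369,557,.08),knobF=(35,461,.042),knobB=(116,456,.042),rod=(150,453,.042),blue=(413,446,.075),red=(463,441,.075),green=(514,438,.075),empty=(348,434,.06),discL=(146,149,.117),discR=(483,149,.117),discB=(310,325,.117))
for k,v in pts.items(): print(k,np.round(g(*v),4))
s=monitor.state();print(s['tcp_pos'],s['clock'])
from scipy.spatial.transform import Rotation as R
print(np.round(R.from_euler('xyz',s['tcp_rot']).as_matrix(),4))
```

```text
hub [0.5848 0.1147 0.12  ]
top [0.5521 0.1347 0.157 ]
base [0.5518 0.1321 0.119 ]
idx [0.5268 0.1098 0.1   ]
b1a [0.6114 0.0618 0.1   ]
b1b [0.6123 0.0475 0.1   ]
b2 [ 0.6185 -0.034   0.08  ]
knobF [ 0.4758 -0.0027  0.042 ]
knobB [ 5.12e-01 -4.00e-04  4.20e-02]
rod [0.5271 0.001  0.042 ]
blue [0.6345 0.0112 0.075 ]
red [0.6543 0.0133 0.075 ]
green [0.6746 0.0145 0.075 ]
empty [0.6111 0.0132 0.06  ]
discL [0.5325 0.1151 0.117 ]
discR [0.6382 0.1152 0.117 ]
discB [0.5859 0.061  0.117 ]
[5.49575091e-01 4.38089390e-05 2.04572603e-01] 0.15
[[-1.7e-03  0.0e+00  1.0e+00]
 [ 2.0e-04  1.0e+00 -0.0e+00]
 [-1.0e+00  2.0e-04 -1.7e-03]]
```

Emit:
{"name": "servo_tool", "arguments": {"increments": [[[0,1.1,0,0],[0,2.2,0.05,0],[0,3.3,0.08,0],[0,4.43,0.08,0],[0.4,4.43,0.08,0],[0.8,4.43,0.08,0],[0.8,4.43,0.08,0],[0.8,4.43,0.08,0]]], "gripper": -0.2, "newtons": 15}}

```text
clock: 0.95
tcp_pos: [0.552, 0.1317, 0.1805]
tcp_rot: [-2.852, 1.569, -2.854]
contact_force: [-0.8, 0.5, 0.5]
width: 0.406
```

Run:
```python
from h import *
print(monitor.state()['tcp_pos'])
p,m=snap('wrist','w2.png')
print(proj(m,[.552,.133,.157]),proj(m,[.585,.115,.12]))
cv2.imwrite('pics/w2b.png',cv2.resize(cv2.imread('pics/w2.png'),None,fx=1.5,fy=1.5))
```

```text
[0.55199982 0.13167463 0.18045424]
(np.float64(256.64993284856774), np.float64(215.57711934810885)) (np.float64(295.87052390482205), np.float64(220.34379083633112))
```

View pics/w2b.png

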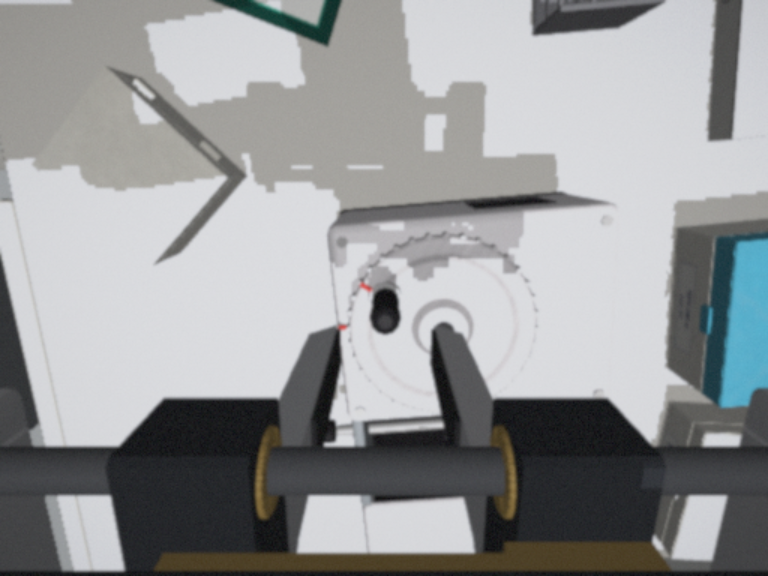

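The post top is at (385,318), centred between the jaws in x and about 2.5 mm further in y. I'll correct that, descend and grip.

Emit:
{"name": "servo_tool", "arguments": {"increments": [[[0.5,0.07,0,0],[1.0,0.07,0,0],[1.4,0.07,0,0],[1.67,0.07,0,0],[1.67,0.07,0,0]]]}}

```text
clock: 1.5
tcp_pos: [0.5512, 0.1348, 0.129]
tcp_rot: [-2.991, 1.567, -2.991]
contact_force: [0.5, 0.0, -0.6]
width: 0.395
```

Emit:
{"name": "servo_tool", "arguments": {"increments": [[[0,0,0,0],[0,0,0,0],[0,0,0,0],[0,0,0,0],[0,0,0,0]]], "gripper": -1, "newtons": 15}}

```text
clock: 2.0
tcp_pos: [0.5522, 0.1353, 0.1322]
tcp_rot: [1.366, 1.57, 1.367]
contact_force: [-3.0, 0.4, 3.5]
width: 0.148
```

Run:
```python
import numpy as np
f=lambda a:.038*np.array([np.cos(a),np.sin(a)])
for k in range(6):
    a0=2.607-.945*k
    r=[f(a0-.945*min(i,9)/9)-f(a0) for i in range(1,11)]
    print([[0,round(float(d[1]/.03),2),round(float(d[0]/.03),2),0] for d in r])
```

```text
[[0, 0.11, 0.07, 0], [0, 0.21, 0.16, 0], [0, 0.31, 0.25, 0], [0, 0.39, 0.36, 0], [0, 0.46, 0.47, 0], [0, 0.52, 0.59, 0], [0, 0.56, 0.71, 0], [0, 0.6, 0.84, 0], [0, 0.62, 0.97, 0], [0, 0.62, 0.97, 0]]
[[0, 0.01, 0.13, 0], [0, -0.0, 0.27, 0], [0, -0.03, 0.4, 0], [0, -0.06, 0.52, 0], [0, -0.11, 0.65, 0], [0, -0.17, 0.77, 0], [0, -0.25, 0.88, 0], [0, -0.33, 0.98, 0], [0, -0.43, 1.07, 0], [0, -0.43, 1.07, 0]]
[[0, -0.1, 0.08, 0], [0, -0.22, 0.15, 0], [0, -0.34, 0.21, 0], [0, -0.46, 0.26, 0], [0, -0.59, 0.29, 0], [0, -0.72, 0.31, 0], [0, -0.86, 0.31, 0], [0, -0.99, 0.3, 0], [0, -1.12, 0.28, 0], [0, -1.12, 0.28, 0]]
[[0, -0.13, -0.04, 0], [0, -0.25, -0.09, 0], [0, -0.37, -0.15, 0], [0, -0.48, -0.22, 0], [0, -0.58, -0.31, 0], [0, -0.67, -0.41, 0], [0, -0.75, -0.51, 0], [0, -0.82, -0.62, 0], [0, -0.88, -0.74, 0], [0, -0.88, -0.74, 0]]
[[0, -0.04, -0.13, 0], [0, -0.08, -0.25, 0], [0, -0.09, -0.39, 0], [0, -0.1, -0.52, 0], [0, -0.09, -0.65, 0], [0, -0.06, -0.78, 0], [0, -0.03, -0.91, 0], [0, 0.02, -1.03, 0], [0, 0.09, -1.15, 0], [0, 0.09, -1.15, 0]]
[[0, 0.08, -0.11, 0], [0, 0.16, -0.21, 0], [0, 0.26, -0.3, 0], [0, 0.36, -0.38, 0], [0, 0.48, -0.45, 0], [0, 0.6, -0.51, 0], [0, 0.72, -0.56, 0], [0, 0.85, -0.59, 0], [0, 0.98, -0.6, 0], [0, 0.98, -0.6, 0]]
```

Emit:
{"name": "servo_tool", "arguments": {"increments": [[[0,0.11,0.07,0],[0,0.21,0.16,0],[0,0.31,0.25,0],[0,0.39,0.36,0],[0,0.46,0.47,0],[0,0.52,0.59,0],[0,0.56,0.71,0],[0,0.6,0.84,0],[0,0.62,0.97,0],[0,0.62,0.97,0]]]}}

```text
clock: 3.0
tcp_pos: [0.5834, 0.1533, 0.1322]
tcp_rot: [-0.224, 1.567, -0.225]
contact_force: [0.1, -1.8, 4.8]
width: 0.153
```

Emit:
{"name": "servo_tool", "arguments": {"increments": [[[0,0.01,0.13,0],[0,0,0.27,0],[0,-0.03,0.4,0],[0,-0.06,0.52,0],[0,-0.11,0.65,0],[0,-0.17,0.77,0],[0,-0.25,0.88,0],[0,-0.33,0.98,0],[0,-0.43,1.07,0],[0,-0.43,1.07,0]]]}}

```text
clock: 4.0
tcp_pos: [0.6139, 0.1396, 0.1321]
tcp_rot: [-1.538, 1.569, -1.539]
contact_force: [-3.6, -2.4, 6.5]
width: 0.147
```

Emit:
{"name": "servo_tool", "arguments": {"increments": [[[0,-0.1,0.08,0],[0,-0.22,0.15,0],[0,-0.34,0.21,0],[0,-0.46,0.26,0],[0,-0.59,0.29,0],[0,-0.72,0.31,0],[0,-0.86,0.31,0],[0,-0.99,0.3,0],[0,-1.12,0.28,0],[0,-1.12,0.28,0]]]}}

```text
clock: 5.0
tcp_pos: [0.6219, 0.1078, 0.1322]
tcp_rot: [1.642, 1.569, 1.642]
contact_force: [-4.2, 1.0, 6.4]
width: 0.15
```

Emit:
{"name": "servo_tool", "arguments": {"increments": [[[0,-0.13,-0.04,0],[0,-0.25,-0.09,0],[0,-0.37,-0.15,0],[0,-0.48,-0.22,0],[0,-0.58,-0.31,0],[0,-0.67,-0.41,0],[0,-0.75,-0.51,0],[0,-0.82,-0.62,0],[0,-0.88,-0.74,0],[0,-0.88,-0.74,0]]]}}

```text
clock: 6.0
tcp_pos: [0.6004, 0.0807, 0.1322]
tcp_rot: [0.103, 1.568, 0.103]
contact_force: [-0.9, 1.4, 6.1]
width: 0.146
```

Emit:
{"name": "servo_tool", "arguments": {"increments": [[[0,-0.04,-0.13,0],[0,-0.08,-0.25,0],[0,-0.09,-0.39,0],[0,-0.1,-0.52,0],[0,-0.09,-0.65,0],[0,-0.06,-0.78,0],[0,-0.03,-0.91,0],[0,0.02,-1.03,0],[0,0.09,-1.15,0],[0,0.09,-1.15,0]]]}}

```text
clock: 7.0
tcp_pos: [0.5659, 0.0822, 0.1322]
tcp_rot: [-0.872, 1.568, -0.872]
contact_force: [-0.6, -1.9, 5.7]
width: 0.149
```

Emit:
{"name": "servo_tool", "arguments": {"increments": [[[0,0.08,-0.11,0],[0,0.16,-0.21,0],[0,0.26,-0.3,0],[0,0.36,-0.38,0],[0,0.48,-0.45,0],[0,0.6,-0.51,0],[0,0.72,-0.56,0],[0,0.85,-0.59,0],[0,1.0,-0.61,0],[0,1.0,-0.61,0],[0,1.0,-0.61,0],[0,1.0,-0.61,0]]]}}

```text
clock: 8.2
tcp_pos: [0.5466, 0.1127, 0.1321]
tcp_rot: [-1.955, 1.569, -1.955]
contact_force: [-2.9, 0.3, 7.1]
width: 0.151
```

Emit:
{"name": "servo_tool", "arguments": {"increments": [[[0,0,0,0],[0,0,0,0],[0,0,0,0],[0,0,0,0]]], "gripper": -0.2}}

```text
clock: 8.6
tcp_pos: [0.5467, 0.1132, 0.1305]
tcp_rot: [-2.885, 1.569, -2.885]
contact_force: [0.2, -0.0, 0.3]
width: 0.398
```

Emit:
{"name": "servo_tool", "arguments": {"increments": [[[-0.5,0,0,0],[-1.0,0,0,0],[-1.6,0,0,0],[-2.4,0,0,0],[-3,0,0,0],[-3.0,-0.8,-0.3,0],[-3.0,-1.6,-0.7,0],[-3.0,-2.4,-1.1,0],[-3.0,-3.2,-1.5,0],[-3.0,-3.8,-1.76,0],[-3.0,-3.8,-1.76,0]]]}}

```text
clock: 9.7
tcp_pos: [0.4942, -0.0023, 0.2237]
tcp_rot: [-0.279, 1.567, -0.282]
contact_force: [0.0, 0.5, -0.1]
width: 0.401
```

Run:
```python
from h import *
s=monitor.state();print(s['tcp_pos'],s['joints'])
p,m=snap('wrist','w3.png')
for q in ([.5467,.1125,.157],[.494,-.0015,.042],[.615,.007,.06],[.527,.11,.1]):print(proj(m,q))
cv2.imwrite('pics/w3b.png',cv2.resize(cv2.imread('pics/w3.png'),None,fx=1.5,fy=1.5))
```

```text
[ 0.4942056  -0.00232003  0.22370723] [-1.19049624e-01 -4.32540277e-02  1.46789977e+00 -5.97845875e-04
  1.71334915e+00 -1.16070154e-01]
(np.float64(325.9188712625334), np.float64(52.71748121648352))
(np.float64(255.96318331486285), np.float64(170.51029309963684))
(np.float64(361.0423593278931), np.float64(166.1360744556196))
(np.float64(290.9941169104539), np.float64(66.02165039071078))
```

View pics/w3b.png

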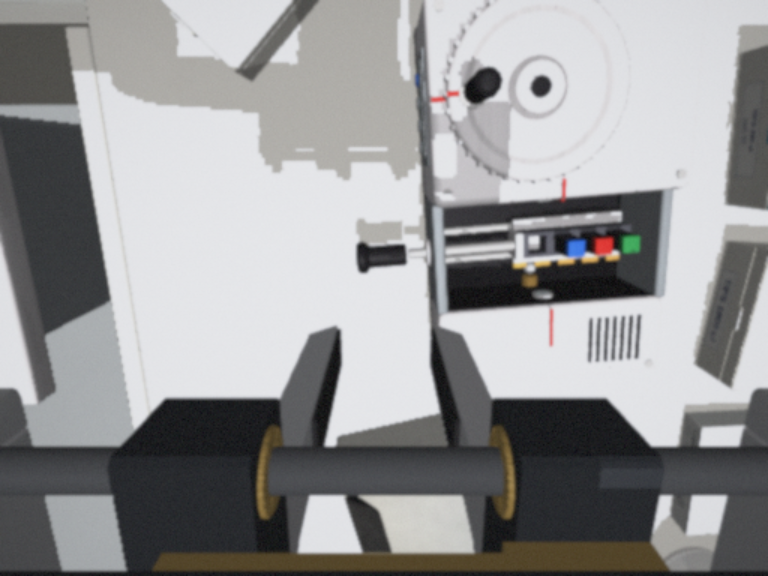

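The handle is on the index line at (485,85), lined up with the index marks. The knob centre is at (382,256), as predicted. Now I'll rotate the jaws across the knob.

Emit:
{"name": "servo_tool", "arguments": {"increments": [[[0,0,0,-1.6],[0,0,0,-3.2],[0,0,0,-4.8],[0,0,0,-6.4],[0,0,0,-8.0],[0,0,0,-9.6],[0.5,0,0,-11.2],[1.0,0,0,-12.8],[1.5,0,0,-14.4],[2,0,0,-16.0],[2.5,0,0,-17.6],[3,0,0,-18.9]]]}}

```text
clock: 10.95
tcp_pos: [0.4951, 0.0006, 0.1317]
tcp_rot: [-1.334, 1.569, 0.322]
contact_force: [0.6, -1.0, 0.8]
width: 0.401
```

Emit:
{"name": "servo_tool", "arguments": {"increments": [[[0,0,0,0],[0,0,0,0]]]}}

```text
clock: 11.15
tcp_pos: [0.4947, 0.0001, 0.132]
tcp_rot: [-1.157, 1.57, 0.491]
contact_force: [0.4, -0.7, 0.4]
width: 0.403
```

Run:
```python
from h import *
from scipy.spatial.transform import Rotation as R
s=monitor.state();print(s['tcp_pos'],s['joints']);M=R.from_euler('xyz',s['tcp_rot']).as_matrix();print(M.round(3))
print('to knob, tool units',M.T@(np.array([.4935,-.0015,.042-.019])-s['tcp_pos'])/.03)
p,m=snap('wrist','w4.png')
print(proj(m,[.4935,-.0015,.042]),proj(m,[.4755,-.003,.042]),proj(m,[.5115,0,.042]))
cv2.imwrite('pics/w4b.png',cv2.resize(cv2.imread('pics/w4.png'),None,fx=1.5,fy=1.5))
```

```text
[4.94749658e-01 1.41089328e-04 1.32029657e-01] [-1.14637330e-01 -9.99598760e-03  1.61737584e+00  3.78998723e-04
  1.53366571e+00 -1.76261501e+00]
[[ 0.001 -0.997 -0.077]
 [ 0.    -0.077  0.997]
 [-1.    -0.001  0.   ]]
to knob, tool units [ 3.63427948  0.04796263 -0.05230112]
(np.float64(255.40037726110768), np.float64(190.547004020103)) (np.float64(255.26620254777674), np.float64(171.37105161073063)) (np.float64(255.53004338688797), np.float64(209.07859909747071))
```

View pics/w4b.png

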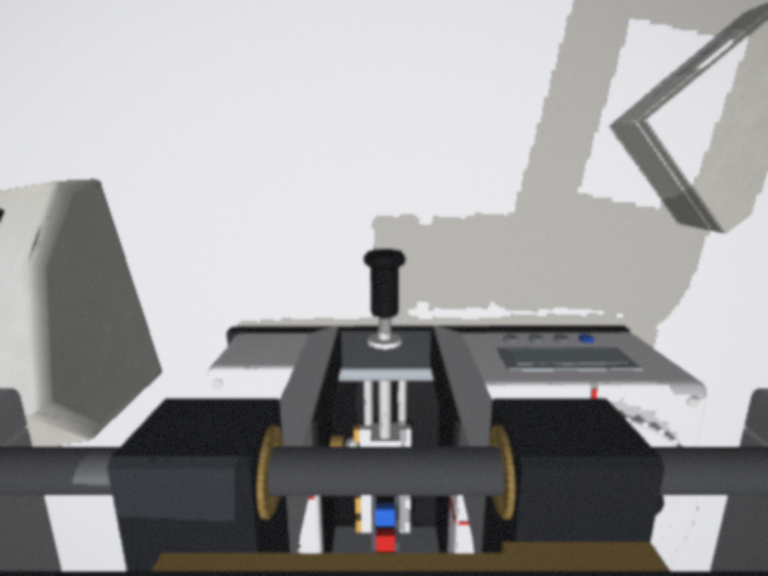

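The knob is centred between the jaws, with flange at (384,258) and back end at (384,316), matching the prediction. I'll descend and grip.

Emit:
{"name": "servo_tool", "arguments": {"increments": [[[0.7,0,-0.05,0],[1.4,0,-0.05,0],[2.1,0,-0.05,0],[2.8,0,-0.05,0],[3.3,0,-0.05,0],[3.6,0,-0.05,0],[3.6,0,-0.05,0],[3.6,0,-0.05,0]]]}}

```text
clock: 12.0
tcp_pos: [0.4953, -0.0021, 0.0245]
tcp_rot: [-1.755, 1.569, -0.106]
contact_force: [-0.0, -0.5, -0.2]
width: 0.397
```

Emit:
{"name": "servo_tool", "arguments": {"increments": [[[0,0,0,0],[0,0,0,0],[0,0,0,0],[0,0,0,0],[0,0,0,0]]], "gripper": -1, "newtons": 30}}

```text
clock: 12.5
tcp_pos: [0.4949, -0.0007, 0.0242]
tcp_rot: [-0.597, 1.568, 1.053]
contact_force: [0.4, 6.0, 2.9]
width: 0.183
```

Emit:
{"name": "servo_tool", "arguments": {"increments": [[[0,0.08,0,0],[0,0.16,0,0],[0,0.24,0,0],[0,0.32,0,0],[0,0.4,0,0],[0,0.47,0,0],[0,0.54,0,0],[0,0.6,0,0],[0,0.67,0,0],[0,0.67,0,0],[0,0.67,0,0]]]}}

```text
clock: 13.6
tcp_pos: [0.475, -0.0023, 0.0242]
tcp_rot: [-0.709, 1.568, 0.941]
contact_force: [1.0, 5.1, 3.9]
width: 0.186
```

Emit:
{"name": "servo_tool", "arguments": {"increments": [[[0,0.08,0,0],[0,0.16,0,0],[0,0.24,0,0],[0,0.32,0,0],[0,0.4,0,0],[0,0.47,0,0],[0,0.54,0,0],[0,0.6,0,0],[0,0.67,0,0],[0,0.67,0,0],[0,0.67,0,0]]]}}

```text
clock: 14.7
tcp_pos: [0.455, -0.0039, 0.0242]
tcp_rot: [-0.756, 1.567, 0.893]
contact_force: [-0.1, 5.7, 3.7]
width: 0.184
```

Run:
```python
from h import *
s=monitor.state();print(s['tcp_pos'],s['contact_force'],s['clock'])
p,m=snap('wrist','w5.png'); snap('side','s5.png')
q,ms=snap('scene','c5.png')
a=cv2.resize(cv2.imread('pics/w5.png')[150:384,130:400],None,fx=2.2,fy=2.2,interpolation=cv2.INTER_CUBIC)
cv2.imwrite('pics/w5b.png',a)
b=cv2.imread('pics/s5.png')[150:270,150:300]
cv2.imwrite('pics/s5b.png',cv2.resize(b,None,fx=5,fy=5,interpolation=cv2.INTER_CUBIC))
```

```text
[ 0.45503698 -0.00392238  0.02419185] [-0.11906508  5.69181274  3.65182775] 14.7
```

View pics/s5b.png

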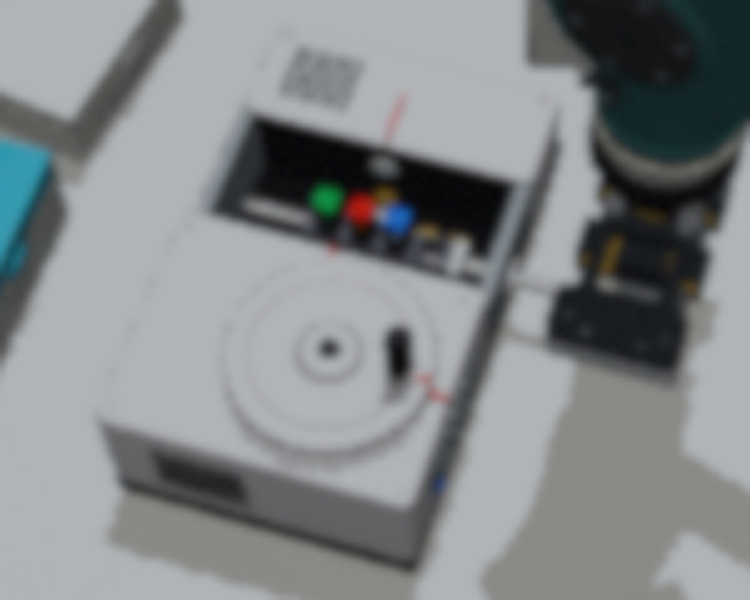

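The red cap, at (360,208), is on the beam line between the two red marks. The crank is at the index and the caps stand seated. One numeric check, then I'll hand in.

Run:
```python
from h import *
m=camera_model('side')
p=lambda P:np.round((np.array(proj(m,P))-[150,150]+.5)*5-.5,1)
B=np.array([.6147,.0075,.075]);ex=np.array([.9968,.08,0])
for d in(-.02,0,.02):print(p(B+d*ex))
s=monitor.state();print(s['tcp_pos'],s['contact_force'],s['width'],s['qvel'].round(4))
job.hand_in()
```

```text
[395.4 214.4]
[360.7 205. ]
[326.1 195.8]
[ 0.45500544 -0.00393992  0.02419496] [-0.26763222  5.78435503  3.00755842] 0.18389473964406158 [ 0.0011  0.0006  0.0006  0.0006 -0.0009 -0.0005]
the job is handed in; nothing more can be done
```

The job is handed in at about 15 s of robot time. The handwheel is back at its index line and the red standard sits in the beam, with the pull knob still gripped. No verdict was reported, so what follows rests on my own checks.

- **Handwheel:** I turned it clockwise by the crank, about 5.67 rad. The measured gripper position puts the handle within about 0.01 rad of the index line, and pictures taken after release show it there.
- **Carriage:** I pulled it out by the knob in two clicks; the measured travel was 39.9 mm, against 40 mm for that notch. In the last side picture the red cap is at (360,208) and the predicted beam position is (361,205), which is under 2 mm off along the rail. The blue and green caps also stand in their places.
- **Final state:** the fingers hold the knob at about 17 mm opening with a 30 N grip command, and the arm is at rest. There is almost no force along the rail. A sideways force of about 6 N remains on the tool from the grip, well below the limits.
- **Bystanders:** I avoided them and felt no unexpected contact, but did not measure their positions at the end.

No check failed or disagreed.

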